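# Tuck and lock the insert plate of a bench-top machine table

## Task

The metal insert plate has been left loosely tilted in the recess of the small bench-top table. Slide it until its low edge is fully home under the steel retaining lip, press the opposite edge down until the plate lies flush with the table top, then swing the turn-button fully across over that edge to lock it. Leave the chisel and the sanding block beside the table where they are.

Things in the scene. Friction and masses are not known exactly. Their poses are not given: they have to be found in the camera images.
- insert_table: Fixed low bench-top table. Origin on the work surface under the centre of the seated plate; x points to the lip, z up. Numbers in mm in this frame: grey top at z 60, over x -150 to 115, y -90 to 105. Rectangular recess x -82 to 80, y -57 to 57, 12 deep, open at the top, with a ledge at its far (+x) end and both sides for the plate to lie flush.
- lip_edge (a point): Middle of the lower free edge of the steel retaining lip at the far end of the recess: x 68, y 0, z 64 mm in the insert_table frame (4 mm above the table top). The lip is 4 mm thick, spans y -50 to 50 and overhangs the recess from x 68 to 80. Axes as insert_table.
- lift_bar (a joint): Travel (m) of the aluminium bar across the near end of the recess (x -81 to -65 mm, in the insert_table frame). 0: raised, its top 3 mm below the table top, holding the plate's near edge 9 mm too high; 0.009: fully down, plate flush. It has stiff friction (about 6 N) and no spring: press on the plate above it and it stays down.
- plate_center (a point): Centre (half-way up) of the loose aluminium insert plate, 160 (x) by 110 (y) by 12 mm, 0.25 to 0.5 kg, 42 mm hole in the middle; x to the lip, z normal to its face. At the start its far edge rests on the ledge short of the lip; it tilts 0.1 rad up over the near rim, near edge 25 to 45 mm out over the top. Seated: level, x -2 to 0, y -2 to 2, z 54 mm in the insert_table frame.
- plate: The same insert plate; origin at the centre of its underside, axes as plate_center.
- turn_button (a joint): Angle (rad) of the flat steel turn-button, 46 x 14 mm, pivot at x -68, y 78 mm in the insert_table frame, underside 2 mm above the top. 0: points to +x, clear of the plate; turns clockwise seen from above; 1.57 (stop): points to -y, over the plate's near edge. Light friction (1 N at its tab), stays where left; blocked while the plate is not pressed flush.
- button_tab (a point): Middle of the upright round tab on the turn-button's free end, 39 mm from the pivot: 11 mm in diameter, 18 mm high; this point is 15 mm above the table top and the tab ends 9 mm higher. Push it sideways to turn the button.
- chisel_center (a point): middle of the turning chisel (250 mm long, wooden handle) lying on the work surface to the right of the insert table; a bystander
- sanding_block_center (a point): middle of the cork sanding block (52x92x32 mm) lying on the work surface to the left of the insert table; a bystander
There are look-alikes about, which are no part of the job. There is more than one size of the plate; the job needs the largest.

How it is judged:
By the outcome, as a careful person would: the job done as asked, in the order asked, and still so for the second after the job is handed in, with the robot touching nothing.
It also fails if it takes over 42 s, if anything falls off the work surface, if the arm or the gripper's body presses on something with over 40 N, if the wrist force passes 120 N, or if a joint passes its speed limit or range.

## Robot

A 6-joint arm with a two-finger parallel gripper is mounted at the origin on a cart in front of the work surface, level with it; the furniture and walls round the work are solid. World frame = base frame: x ahead of the robot, y to its left, z up, the work surface at z = 0. Lengths are in m, angles in rad, forces in N, time in s.
With the tool pointing down it reaches from about 0.35 to 0.975 m from the base axis. Payload 4.9 kg.
Tool frame: the origin (TCP) lies midway between the tips of the shut fingers; the grasp point (between the pads) lies 19 mm behind it (manip.grip_point_offset is the distance from the TCP to the grasp point, in m); z points along the fingers, y is the direction in which the jaws open and shut (so a half turn about z gives the same grasp; the last joint's range is limited). The gripper opens to 85 mm and grips with 20 to 120 N. Pads are 22 mm wide; open, the fingers measure 114 mm over their backs; the gripper's body (76 mm by 85 mm) begins 54 mm behind the grasp point. The pads swing forward as they close: fully open they stand 13 mm farther back than shut.
Start: joints at [-1.461, 0.053, 1.613, -0, 1.476, -0.119], TCP at [0.142, -0.609, 0.202] pointing down, gripper open.
Joint ranges: [-3.01, 3.01], [-1.01, 2.22], [0.06, 2.58], [-1.02, 4.17], [0.09, 2.62], [-3.14, 3.14]. Speed limits (rad/s): [2.57, 2.57, 3.14, 3.14, 3.14, 3.14].

## Interface

Orientations are given as a unit quaternion [w, x, y, z].
In Python, from plant import manip gives the robot as it stands. The module is installed in compiled form; this text tells all that it offers.
- The arm moves only by the tool send_rows, never from a script. Its argument "steps" is a list of rows, each a list of 6 numbers: the shift along the tool's x, y, z in m, then the turn, a rotation vector about the tool's x, y, z in degrees. In form: [[dx, dy, dz, wx, wy, wz], ...]. A call has 1 to 8 rows; each row shifts and turns the commanded pose from where the row before left it, along the tool's axes as they then stand; what a row does not reach is not made up. A row lasts 1/8 s, in which the tool goes at most 62.5 mm and 10.7 degrees, less where a joint would pass 70% of its speed; a pose out of reach is approached as far as the arm can. A call is refused whole if a number of a shift passes 0.0625 or a number of a turn 10.7, either way. A call with a gripper value outside its range is refused whole. "grip" is the opening, from 0 (shut) to 1 (fully open), set as the call begins (left out, the last holds). The fingers move at their own pace and stop on an object; the grip force is fixed at half the most. Time passes only in rows, so rows that do not move let the fingers close. It gives the time, the measured TCP pose, the force and the opening at its end, in the units of the state.
- manip.state(): the state, without advancing time (a new reading comes with each control period).
- manip.grab_frame(name): name is "scene" or "side" or "wrist"; returns the picture (384x512x3 uint8, blue, green, red); there is no depth.
- manip.get_calibration(name): a dict with "K" (3x3 intrinsics, pixels), "distortion" ([k1, k2, p1, p2, k3] as OpenCV has them; the pictures are not rectified), "R" (3x3) and "t" (3): a world point X has camera coordinates R X + t. Camera axes: x right, y down, z forward; pixel columns grow to the right and rows downward; lengths in m; the calibration is good to about 2 mm. A picture is of the moment at which its call begins: read the wrist's pose just before it. get_calibration takes no time and is no camera call; for the wrist camera it gives the pose at the moment of the call.
- manip.job_done(): hands the job in, once; it reports no verdict.
The state is a dict: "time": time; "joint_pos": joint angles; "joint_vel": joint speeds; "joint_efforts": joint torques, N m; "tool_pos": TCP position; "tool_rot": TCP orientation; "contact_force": force on the tool from outside, world axes, zero at the start; "ft_torque": the same for the moment, N m; "gripper_width": opening from 0.0 (shut) to 1.0 (fully open).
Only numpy, scipy, OpenCV 4.12 (cv2) and the standard library are available. Lean on these libraries where they do the work, as an engineer would, in place of code of your own. Each camera call takes 0.05 s, during which the arm holds its last target.

## Working session

There is one attempt and no reset: what is moved stays moved. The work goes in short steps, Python scripts to look and compute and a tool call to move; the robot and the scene stay as the last step left them, time stands still between calls to the robot, and variables do not carry over. Pictures are saved under pics/ and viewed, and the job is handed in when it is done.

Besides the shell and the picture viewer there is one more tool, called as a command line: name --pt "numbers of a row" for each row, then --argument value for the rest. send_rows: Moves the arm, as the interface text tells. Its arguments: {"type":"object","properties":{"steps":{"type":"array"},"grip":{"type":"number"}},"required":["steps"]}

```bash
mkdir -p pics; python3 - <<'E'
from plant import manip
import cv2,numpy as np
print(manip.state())
for n in("scene","side","wrist"):
    c=manip.get_calibration(n); print(n,{k:np.round(v,4).tolist() for k,v in c.items()})
    cv2.imwrite(f"pics/a_{n}.png",manip.grab_frame(n))
E
```

```text
{'time': 0.0, 'joint_pos': array([-1.46097382e+00,  5.33763690e-02,  1.61429553e+00, -5.29128918e-06,
        1.47602371e+00, -1.19009997e-01]), 'joint_vel': array([ 0.00117333, -0.00040434, -0.00105427,  0.00096917, -0.00153537,
       -0.00081415]), 'joint_efforts': array([ 1.40619370e-03, -3.93679941e+01, -3.70179319e+01,  1.13592301e-05,
        7.10420820e-03,  1.25872552e-05]), 'tool_pos': array([ 0.1416917 , -0.60801616,  0.20055009]), 'tool_rot': array([-1.05148167e-03,  9.93461020e-01,  1.14166965e-01,  2.19673736e-06]), 'contact_force': array([-0.07094448,  0.42277254,  0.45136969]), 'ft_torque': array([0.01881273, 0.0423047 , 0.03251938]), 'gripper_width': 1.0004378649051193}
scene {'K': [[472.5542, 0.0, 262.1984], [0.0, 472.5542, 205.7611], [0.0, 0.0, 1.0]], 'distortion': [-0.1651, 0.0, 0.0, 0.0, 0.0], 'R': [[-0.7689, -0.6392, -0.0171], [-0.3335, 0.4237, -0.8422], [0.5456, -0.6418, -0.5389]], 't': [0.3837, 0.2296, 1.0125]}
side {'K': [[419.9756, 0.0, 255.0914], [0.0, 419.9756, 190.1999], [0.0, 0.0, 1.0]], 'distortion': [-0.105, 0.0, 0.0, 0.0, 0.0], 'R': [[0.9998, -0.0135, -0.0144], [-0.0197, -0.6093, -0.7927], [0.0019, 0.7928, -0.6095]], 't': [-0.508, 0.0624, 0.919]}
wrist {'K': [[307.316, 0.0, 250.8705], [0.0, 307.316, 188.8165], [0.0, 0.0, 1.0]], 'distortion': [0.006, 0.0, 0.0, 0.0, 0.0], 'R': [[0.2268, -0.9739, -0.0018], [-0.9373, -0.2188, 0.2711], [-0.2644, -0.0598, -0.9625]], 't': [-0.6233, -0.0352, 0.3781]}
```

View pics/a_scene.png

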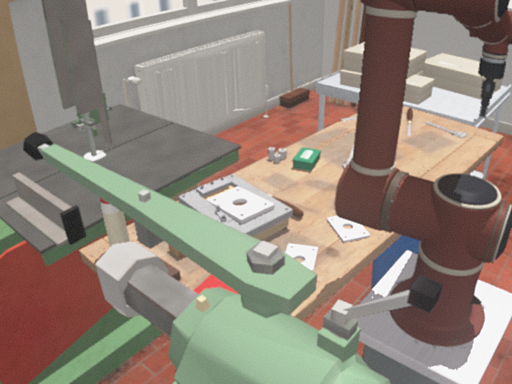

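View pics/a_side.png

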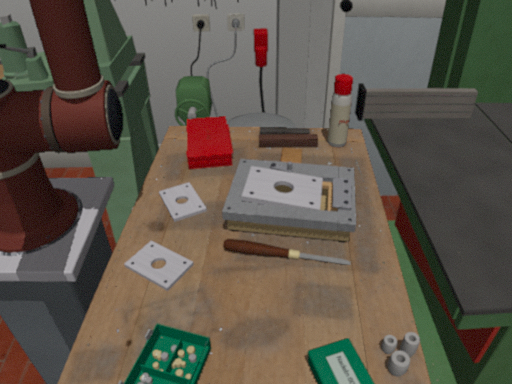

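View pics/a_wrist.png

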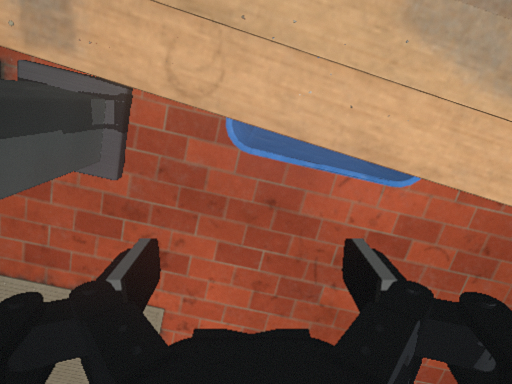

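```bash
python3 - <<'E'
import cv2
a=cv2.imread("pics/a_side.png")[140:260,205:375]
cv2.imwrite("pics/b_side.png",cv2.resize(a,None,fx=4.7,fy=4.7,interpolation=cv2.INTER_CUBIC))
a=cv2.imread("pics/a_scene.png")[160:250,160:310]
cv2.imwrite("pics/b_scene.png",cv2.resize(a,None,fx=5,fy=5,interpolation=cv2.INTER_CUBIC))
E
```

```text
(no output)
```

View pics/b_side.png

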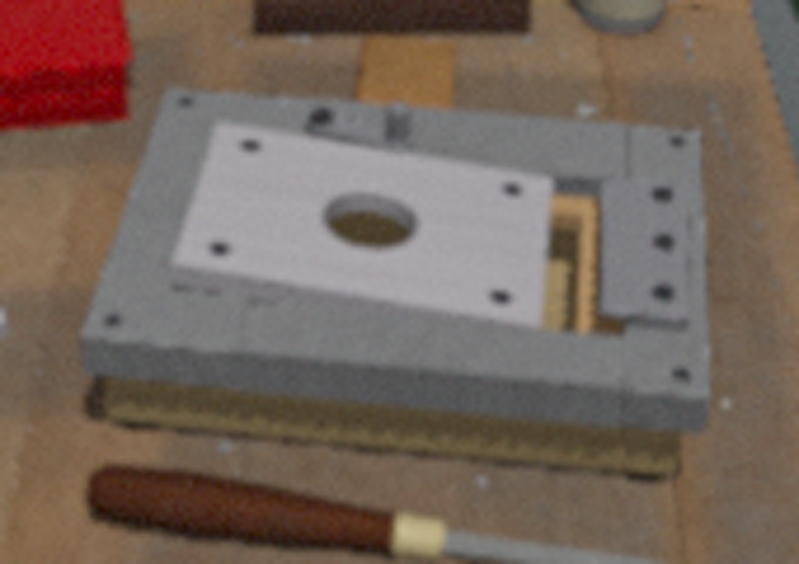

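View pics/b_scene.png

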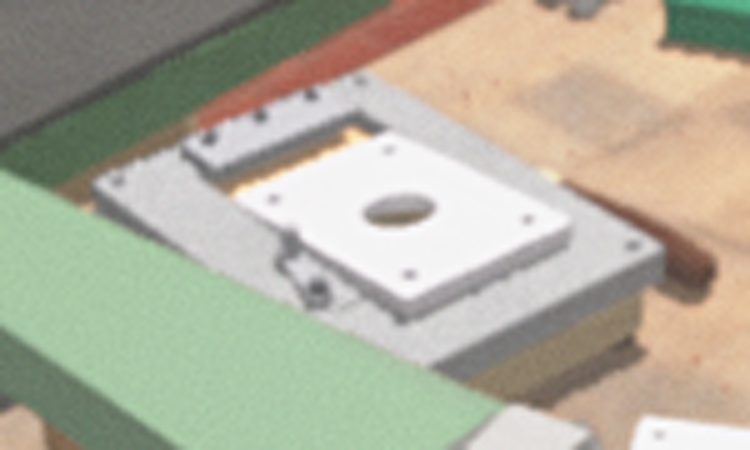

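```bash
cat > h.py <<'E'
import numpy as np,cv2
from plant import manip
def ray(c,uv):
    p=cv2.undistortPoints(np.array(uv,float).reshape(-1,1,2),c["K"],np.array(c["distortion"]))[:,0]
    R=np.array(c["R"]);t=np.array(c["t"])
    return -R.T@t, np.c_[p,np.ones(len(p))]@R
def plane(c,uv,z):
    o,d=ray(c,uv); return o+d*((z-o[2])/d[:,2])[:,None]
def proj(c,X):
    return cv2.projectPoints(np.array(X,float).reshape(-1,1,3),cv2.Rodrigues(np.array(c["R"]))[0],np.array(c["t"]),c["K"],np.array(c["distortion"]))[0][:,0]
def tri(c1,uv1,c2,uv2):
    o1,d1=ray(c1,uv1);o2,d2=ray(c2,uv2);out=[]
    for a,b in zip(d1,d2):
        s=np.linalg.lstsq(np.c_[a,-b],o2-o1,rcond=None)[0]
        p,q=o1+s[0]*a,o2+s[1]*b; out.append(np.r_[(p+q)/2,np.linalg.norm(p-q)])
    return np.array(out)
def fit2d(A,B): # B=R A + t
    A=np.array(A)[:,:2];B=np.array(B)[:,:2];a=A.mean(0);b=B.mean(0)
    U,_,V=np.linalg.svd((A-a).T@(B-b));R=V.T@np.diag([1,np.linalg.det(V.T@U.T)])@U.T
    return R,b-R@a,np.linalg.norm((A-a)@R.T+b-B,axis=1)
E
python3 - <<'E'
from h import *
np.set_printoptions(precision=4,suppress=True)
c=manip.get_calibration("side");s=manip.get_calibration("scene")
S=lambda l:np.array(l)/4.7+[205-.4,140-.4]
Q=lambda l:np.array(l)/5+[160-.4,160-.4]
P=plane(c,S([(168,92),(700,128),(707,400),(83,338)]),.06);print(P)
R,t,e=fit2d(np.array([(-.15,.105),(.115,.105),(.115,-.09),(-.15,-.09)]),P);print(R,t,e,np.degrees(np.arctan2(R[1,0],R[0,0])))
# plate corners both views: near-left(-x+y),+x+y hidden.., 
h=tri(c,S([(250,146),(512,190),(500,297),(219,248),(677,142),(112,320)]),s,Q([(409,274),(274,199),(389,150),(528,219),(117,181),(633,246)]))
print(h)
print((h[:,:2]-t)@R)
print("corners",plane(c,S([(215,122),(552,180),(540,325),(172,265)]),.062),'table',(plane(c,S([(215,122),(552,180),(540,325),(172,265)]),.065)[:,:2]-t)@R)
E
```

```text
[[ 0.4761  0.1284  0.06  ]
 [ 0.7352  0.0882  0.06  ]
 [ 0.6991 -0.1068  0.06  ]
 [ 0.4428 -0.0597  0.06  ]]
[[ 0.9853  0.1711]
 [-0.1711  0.9853]] [0.6042 0.0021] [0.0033 0.0023 0.0031 0.0021] -9.852757556257334
[[ 0.5159  0.0614  0.0729  0.0001]
 [ 0.637   0.0389  0.0609  0.0001]
 [ 0.6221 -0.0393  0.0611  0.    ]
 [ 0.5009 -0.0167  0.0734  0.0001]
 [ 0.7223  0.0784  0.0591  0.0006]
 [ 0.4544 -0.0476  0.0593  0.0006]]
[[-0.0971  0.0433]
 [ 0.026   0.0418]
 [ 0.0247 -0.0378]
 [-0.0986 -0.0362]
 [ 0.1033  0.0953]
 [-0.1392 -0.0746]]
corners [[ 0.4995  0.098   0.062 ]
 [ 0.6564  0.0447  0.062 ]
 [ 0.6367 -0.0596  0.062 ]
 [ 0.48   -0.0135  0.062 ]] table [[-0.1188  0.0722]
 [ 0.044   0.0467]
 [ 0.0424 -0.0589]
 [-0.1189 -0.0404]]
```

send_rows --pt "0.02 -0.03 -0.01 0 0 5.8" --pt "0.03 -0.03 -0.01 0 0 5.8" --pt "0.04 -0.04 -0.01 0 0 5.8" --pt "0.04 -0.045 0 0 0 5.9" --pt "0.045 -0.045 0 0 0 0" --pt "0.045 -0.045 0 0 0 0" --pt "0.045 -0.045 0 0 0 0" --grip 0.5

```text
time: 1.02
tool_pos: [0.4178, -0.3499, 0.2317]
tool_rot: [0.0, 0.996, -0.089, 0.0]
contact_force: [1.0, -0.4, -0.0]
gripper_width: 0.499
```

send_rows --pt "0.012 -0.047 0 0 0 0" --pt "0.012 -0.047 0 0 0 0" --pt "0.012 -0.047 0 0 0 0" --pt "0.012 -0.047 0 0 0 0" --pt "0.012 -0.047 0 0 0 0" --pt "0.012 -0.047 0 0 0 0" --pt "0.012 -0.047 0 0 0 0" --pt "0.012 -0.044 0 0 0 0"

```text
time: 2.02
tool_pos: [0.5773, 0.0004, 0.2315]
tool_rot: [0.0, 0.996, -0.089, -0.0]
contact_force: [0.5, -0.3, 0.7]
gripper_width: 0.503
```

send_rows --pt "0 0 0 0 0 0"

```text
time: 2.15
tool_pos: [0.5773, 0.0012, 0.2312]
tool_rot: [-0.0, 0.996, -0.087, -0.001]
contact_force: [0.1, -0.9, 0.2]
gripper_width: 0.496
```

```bash
python3 - <<'E'
from h import *
c=manip.get_calibration("wrist");f=manip.grab_frame("wrist")
import pickle;pickle.dump((c,f),open("w1.pkl","wb"))
s=manip.state();print(s["tool_pos"],s["tool_rot"],s["gripper_width"])
cv2.imwrite("pics/c_wrist.png",cv2.resize(f,(800,600),interpolation=cv2.INTER_CUBIC))
E
```

```text
[ 5.76902059e-01 -2.53337884e-04  2.31207001e-01] [ 1.49826279e-04  9.96157064e-01 -8.75827538e-02 -5.84554415e-04] 0.4954888258940734
```

View pics/c_wrist.png

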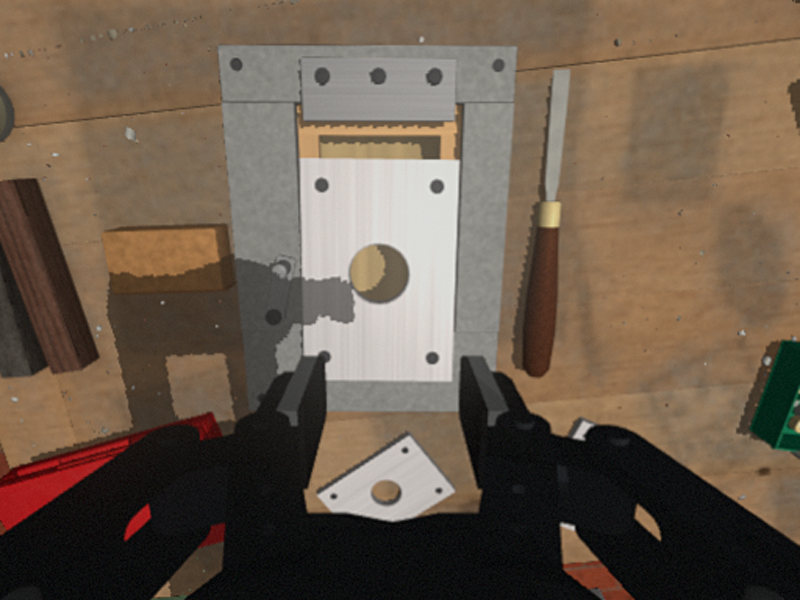

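```bash
python3 - <<'E'
from h import *
np.set_printoptions(precision=4,suppress=True)
import pickle;c,f=pickle.load(open("w1.pkl","rb"))
D=lambda l:(np.array(l,float)+.5)*.64-.5
A=plane(c,D([(219,46),(517,46)]),.06);B=plane(c,D([(274,317)]),.066);L=plane(c,D([(301.5,121),(456,121)]),.066)
P=np.r_[A,B,L]
M=np.array([(.115,.105),(.115,-.09),(-.068,.078),(.068,.05),(.068,-.05)])
R,t,e=fit2d(M,P);print(P,R,t,e,np.degrees(np.arctan2(R[1,0],R[0,0])))
np.savez("T.npz",R=R,t=t)
tf=lambda X:(X[:,:2]-t)@R
side=manip.get_calibration("side")
S=lambda l:np.array(l)/4.7+[205-.4,140-.4]
w=[(321,185),(437,186.5),(432,358),(323,357)]
s=[(512,190),(500,297),(219,248),(250,146)]
h=tri(c,D(w),side,S(s));h=h[[0,1,3,2]] if 0 else h
print(h);T=tf(h);print("holes",T,T.mean(0),np.degrees(np.arctan2(T[0]-T[3],1)), np.degrees(np.arctan2((T[0]-T[3])[1],(T[0]-T[3])[0])),np.degrees(np.arctan2((T[1]-T[2])[1],(T[1]-T[2])[0])))
print("near edge",tf(plane(c,D([(452,381),(330,382)]),.0755)),"far edge",tf(plane(c,D([(301,158),(460,160)]),.059)))
print("tab",tf(plane(c,D([(284,266)]),.082)), tf(plane(c,D([(282,268)]),.084)))
print("recess sides",tf(plane(c,D([(298,105),(457,105),(301,158),(460,160)]),.06)))
E
```

```text
[[ 0.7334  0.0881  0.06  ]
 [ 0.7002 -0.1014  0.06  ]
 [ 0.5497  0.0954  0.066 ]
 [ 0.6792  0.0449  0.066 ]
 [ 0.6616 -0.0556  0.066 ]] [[ 0.9845  0.1754]
 [-0.1754  0.9845]] [0.6029 0.0064] [0.0019 0.001  0.0003 0.0013 0.001 ] -10.101235407519194
[[ 0.637   0.0419  0.0588  0.0011]
 [ 0.622  -0.0376  0.0599  0.0008]
 [ 0.5005 -0.0147  0.0722  0.0011]
 [ 0.5152  0.065   0.071   0.0019]]
holes [[ 0.0274  0.041 ]
 [ 0.0265 -0.04  ]
 [-0.0971 -0.0387]
 [-0.0966  0.0423]] [-0.0349  0.0012] [ 7.067  -0.0756] -0.6098406098304593 -0.6055013017076847
near edge [[-0.1147 -0.0537]
 [-0.1158  0.0373]] far edge [[ 0.0449  0.0541]
 [ 0.0439 -0.0554]]
tab [[-0.026   0.0649]] [[-0.0269  0.0659]]
recess sides [[ 0.0788  0.0542]
 [ 0.0791 -0.0518]
 [ 0.0449  0.0539]
 [ 0.0439 -0.0552]]
```

```bash
python3 - <<'E'
from h import *
np.set_printoptions(precision=4,suppress=True)
import pickle;c,f=pickle.load(open("w1.pkl","rb"))
T=np.load("T.npz");side=manip.get_calibration("side");sc=manip.get_calibration("scene")
S=lambda l:np.array(l)/4.7+[205-.4,140-.4]
Q=lambda l:np.array(l)/5+[160-.4,160-.4]
h=tri(side,S([(397,110),(320,117)]),sc,Q([(290,236),(318,285)]))
print(h,(h[:,:2]-T['t'])@T['R'])
g=f[150:220,140:220];g=cv2.convertScaleAbs(g,alpha=2)
cv2.imwrite("pics/d.png",cv2.resize(g,None,fx=8,fy=8,interpolation=cv2.INTER_CUBIC))
E
```

```text
[[0.585  0.0793 0.0786 0.0027]
 [0.5507 0.0927 0.0677 0.001 ]] [[-0.0303  0.0686]
 [-0.0665  0.0758]]
```

View pics/d.png

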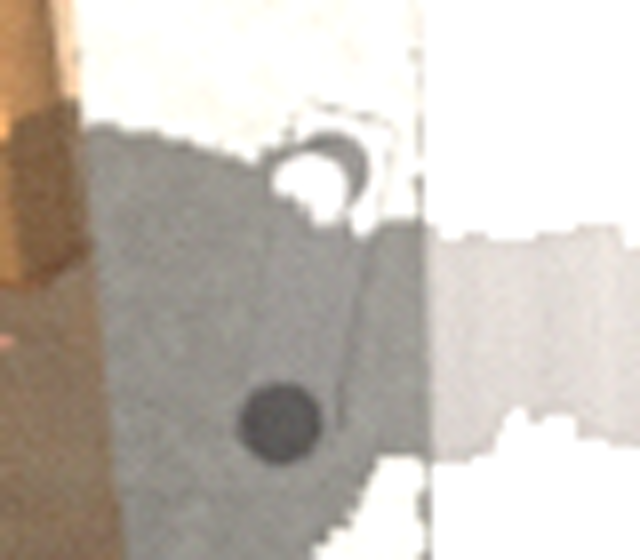

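send_rows --pt "-0.03 -0.003 0.01 0 0 0" --pt "-0.03 -0.003 0.01 0 0 0" --pt "-0.03 -0.003 0.01 0 0 0" --pt "-0.03 -0.0035 0.02 0 0 0" --pt "0 0 0.035 0 0 0" --pt "0 0 0.035 0 0 0" --pt "0 0 0.03 0 0 0" --pt "0 0 0.005 0 0 0"

```text
time: 3.2
tool_pos: [0.4588, 0.0315, 0.0743]
tool_rot: [0.0, 0.996, -0.09, -0.003]
contact_force: [-0.4, 0.5, -0.3]
gripper_width: 0.499
```

```bash
python3 - <<'E'
from h import *
c=manip.get_calibration("wrist");f=manip.grab_frame("wrist");g=manip.grab_frame("side")
s=manip.state();T=np.load("T.npz");print((s["tool_pos"][:2]-T['t'])@T['R'],s["tool_pos"],s["contact_force"])
cv2.imwrite("pics/e_wrist.png",cv2.resize(f,(800,600)))
cv2.imwrite("pics/e_side.png",cv2.resize(g[130:260,200:370],None,fx=4.6,fy=4.6,interpolation=cv2.INTER_CUBIC))
E
```

```text
[-1.44315277e-01 -1.14343434e-04] [0.46076895 0.03158932 0.07674899] [0.50048098 0.37472901 0.91509069]
```

View pics/e_side.png

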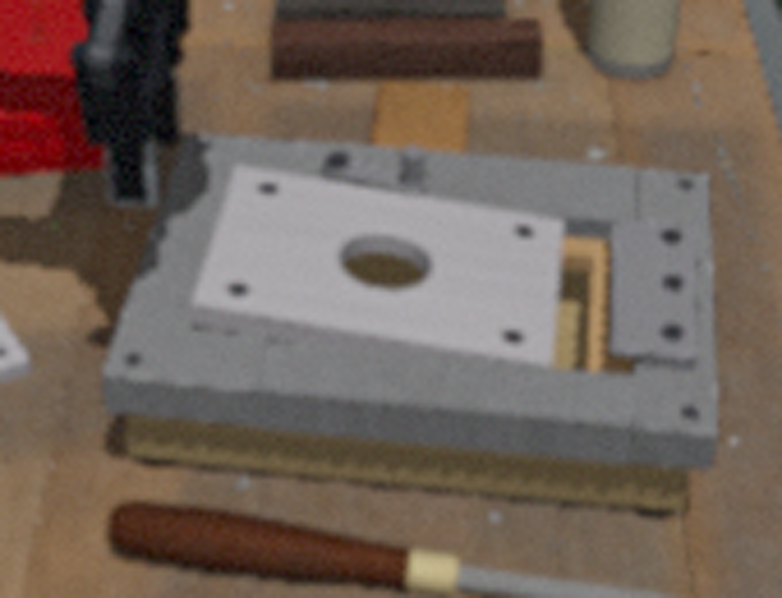

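View pics/e_wrist.png

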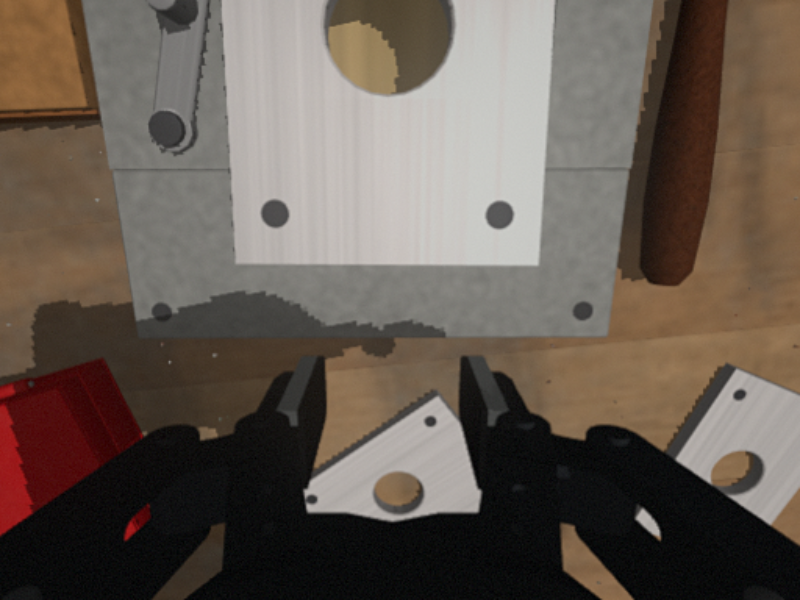

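```bash
python3 - <<'E'
from h import *
np.set_printoptions(precision=1,suppress=True)
T=np.load("T.npz");w=manip.get_calibration("wrist");s=manip.get_calibration("side")
for x in(-.155,-.133):
  for y in(-.021,-.03,.021,.03):
    for z in(.076,.084):
      X=np.r_[T['R']@[x,y]+T['t'],z]
      print(x,y,z,"wrist",proj(w,X)[0]/.64,"side",(proj(s,X)[0]-[200,130])*4.6)
print(manip.get_calibration("wrist")["t"],manip.state()["tool_pos"])
E
```

```text
-0.155 -0.021 0.076 wrist [447.2 369.8] side [116.2 245.2]
-0.155 -0.021 0.084 wrist [449.6 378.9] side [115.2 231.1]
-0.155 -0.03 0.076 wrist [470.3 369.8] side [111.9 256.9]
-0.155 -0.03 0.084 wrist [473.6 378.8] side [110.8 242.7]
-0.155 0.021 0.076 wrist [339.6 370.1] side [135.4 192.9]
-0.155 0.021 0.084 wrist [337.3 379.1] side [134.6 179.1]
-0.155 0.03 0.076 wrist [316.5 370.2] side [139.4 182.2]
-0.155 0.03 0.084 wrist [313.3 379.2] side [138.5 168.4]
-0.133 -0.021 0.076 wrist [448.9 316.3] side [163.3 249.3]
-0.133 -0.021 0.084 wrist [451.4 323.2] side [162.5 235.1]
-0.133 -0.03 0.076 wrist [472.7 316.2] side [159.3 261. ]
-0.133 -0.03 0.084 wrist [476.3 323.2] side [158.5 246.9]
-0.133 0.021 0.076 wrist [337.7 316.5] side [180.9 196.7]
-0.133 0.021 0.084 wrist [335.3 323.5] side [180.3 182.8]
-0.133 0.03 0.076 wrist [313.9 316.6] side [184.5 185.9]
-0.133 0.03 0.084 wrist [310.4 323.6] side [183.9 172.1]
[0.1 0.4 0.4] [0.5 0.  0.1]
```

```bash
python3 - <<'E'
from h import *
np.set_printoptions(precision=4,suppress=True)
T=np.load("T.npz");w=manip.get_calibration("wrist");s=manip.get_calibration("side")
W=(np.array([(461,358),(484,358)])+.5)*.64-.5
S=np.array([(157,203),(157,203)])/4.6+[199.6,129.6]
h=tri(w,W,s,S);print(h,(h[:,:2]-T['t'])@T['R'])
E
```

```text
[[0.4646 0.0089 0.1038 0.0026]
 [0.4652 0.0022 0.1084 0.0022]] [[-0.1365 -0.0218]
 [-0.1348 -0.0283]]
```

send_rows --pt "0 0 0.012 0 0 0" --pt "0 0 0 0 0 0"

```text
time: 3.55
tool_pos: [0.4609, 0.0322, 0.0646]
tool_rot: [0.0, 0.996, -0.089, -0.0]
contact_force: [-0.3, -0.3, 0.2]
gripper_width: 0.501
```

```bash
python3 - <<'E'
from h import *
f=manip.grab_frame("wrist");g=manip.grab_frame("side")
s=manip.state();T=np.load("T.npz");print((s["tool_pos"][:2]-T['t'])@T['R'],s["tool_pos"],s["contact_force"])
a=cv2.resize(g[110:240,200:330],(600,600),interpolation=cv2.INTER_CUBIC)
cv2.imwrite("pics/f_side.png",a)
cv2.imwrite("pics/f_wrist.png",f)
E
```

```text
[-0.14382894  0.00062699] [0.46137777 0.03223386 0.06520959] [ 1.00326701 -1.09611195  0.20585622]
```

View pics/f_side.png

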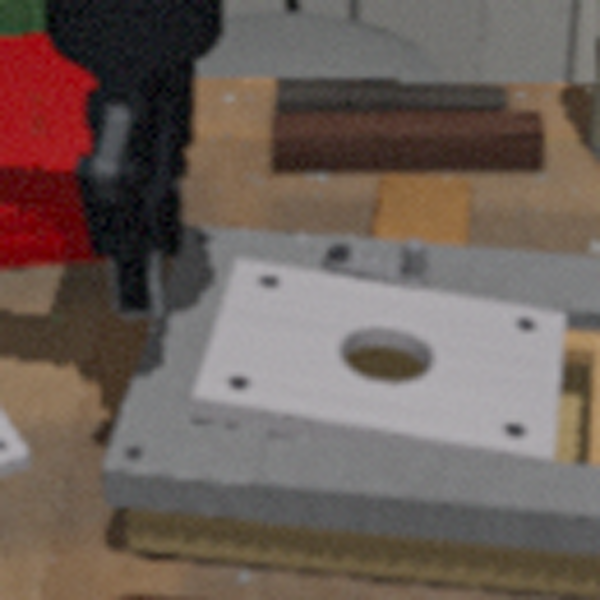

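View pics/f_wrist.png

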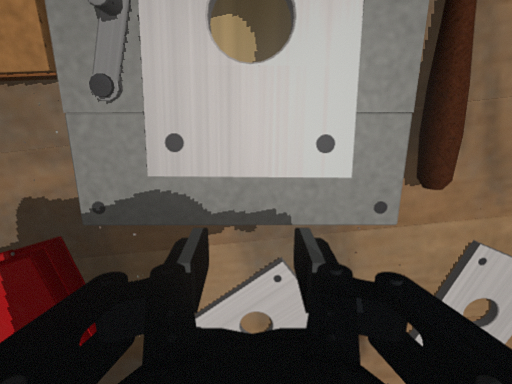

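send_rows --pt "0 0 0 0 0 0" --pt "0 0 0 0 0 0" --pt "0 0 0 0 0 0" --grip 0.1

```text
time: 4.03
tool_pos: [0.4612, 0.0323, 0.065]
tool_rot: [-0.0, 0.996, -0.089, 0.0]
contact_force: [-0.2, -1.0, -0.0]
gripper_width: 0.101
```

```bash
python3 - <<'E'
from h import *
f=manip.grab_frame("wrist");g=manip.grab_frame("side")
s=manip.state();T=np.load("T.npz");print(manip.grip_point_offset,(s["tool_pos"][:2]-T['t'])@T['R'],s["tool_pos"],s["contact_force"])
a=cv2.resize(g[110:240,200:330],(600,600),interpolation=cv2.INTER_CUBIC)
cv2.imwrite("pics/g_side.png",a)
cv2.imwrite("pics/g_wrist.png",f)
E
```

```text
0.0187 [-0.14405816  0.00062274] [0.46115136 0.03226988 0.06489327] [ 0.49347557 -0.53494515  0.27941395]
```

View pics/g_side.png

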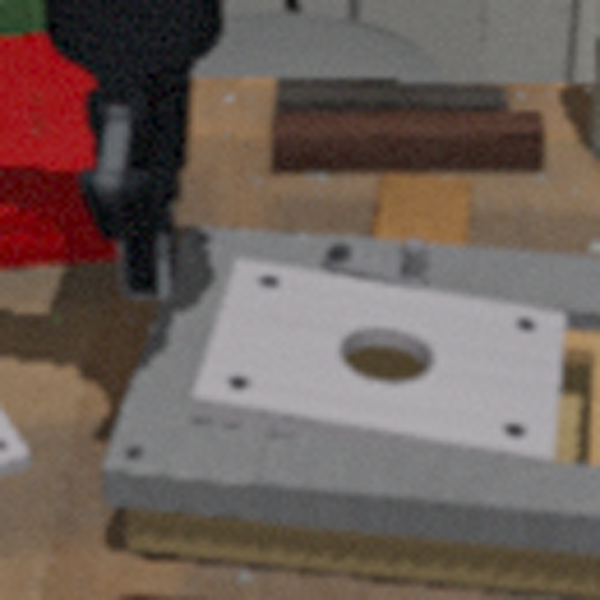

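View pics/g_wrist.png

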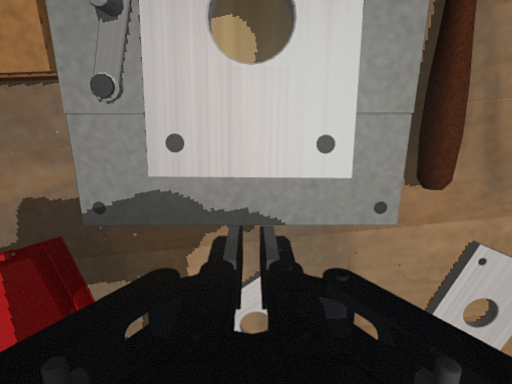

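send_rows --pt "0 0 0.003 0 0 0" --pt "0 0 0.002 0 0 0" --pt "0 0 0.002 0 0 0" --grip 0.5

```text
time: 4.5
tool_pos: [0.461, 0.0323, 0.0575]
tool_rot: [-0.0, 0.996, -0.089, -0.0]
contact_force: [0.1, 0.3, -0.1]
gripper_width: 0.499
```

send_rows --pt "0 0 0.002 0 0 0" --pt "0 0 0.001 0 0 0"

```text
time: 4.75
tool_pos: [0.461, 0.0323, 0.0546]
tool_rot: [-0.0, 0.996, -0.089, -0.0]
contact_force: [0.0, 0.8, 0.2]
gripper_width: 0.498
```

```bash
python3 - <<'E'
from h import *
g=manip.grab_frame("side")
s=manip.state();print(s["tool_pos"],s["contact_force"],s["gripper_width"])
a=cv2.resize(g[110:240,200:330],(600,600),interpolation=cv2.INTER_CUBIC)
cv2.imwrite("pics/i_side.png",a)
E
```

```text
[0.46091858 0.03226999 0.05450246] [0.08481603 0.09000176 0.51259675] 0.49916335831541736
```

View pics/i_side.png

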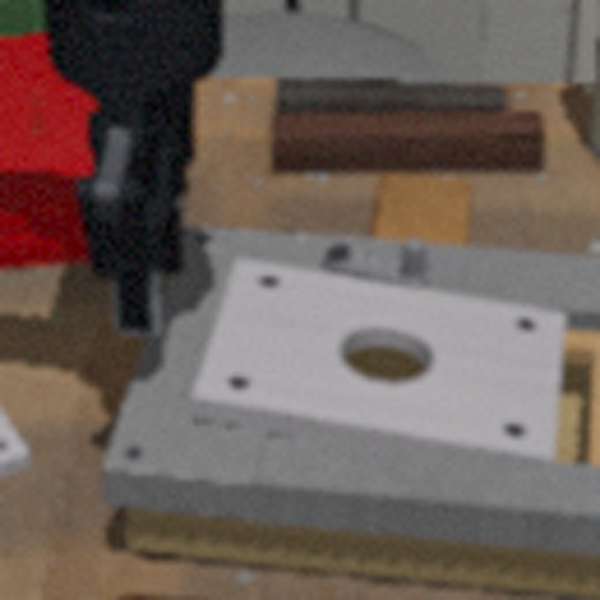

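send_rows --pt "0 0 0.004 0 0 0" --pt "0 0 0.003 0 0 0" --pt "0 0 0.003 0 0 0"

```text
time: 5.18
tool_pos: [0.461, 0.0322, 0.0445]
tool_rot: [-0.0, 0.996, -0.089, -0.0]
contact_force: [0.8, -0.3, 1.2]
gripper_width: 0.501
```

```bash
python3 - <<'E'
from h import *
f=manip.grab_frame("wrist");g=manip.grab_frame("side")
s=manip.state();print(s["tool_pos"],s["contact_force"],s["gripper_width"])
a=cv2.resize(g[110:240,200:330],(600,600),interpolation=cv2.INTER_CUBIC)
cv2.imwrite("pics/j_side.png",a);cv2.imwrite("pics/j_wrist.png",f)
E
```

```text
[0.46067317 0.03228815 0.04424696] [ 0.10442522  0.15475327 -0.27824266] 0.5050907739100873
```

View pics/j_side.png

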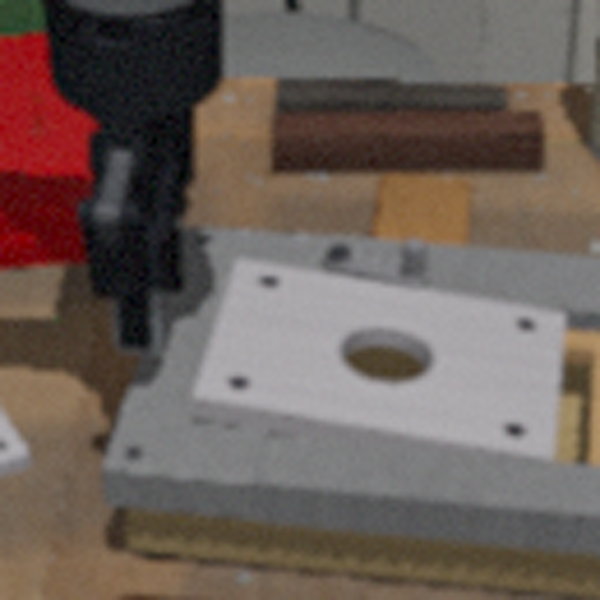

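View pics/j_wrist.png

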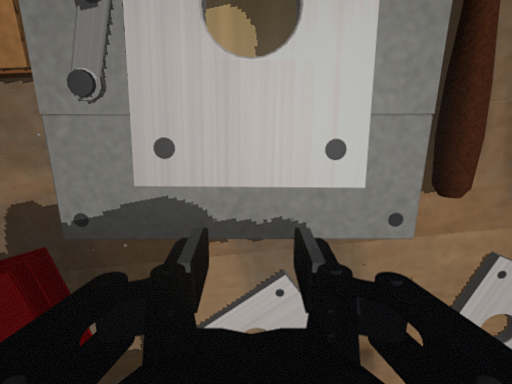

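send_rows --pt "0 0 0.003 0 0 0" --pt "0 0 0.003 0 0 0"

```text
time: 5.52
tool_pos: [0.4612, 0.0322, 0.0387]
tool_rot: [0.0, 0.996, -0.089, 0.0]
contact_force: [-1.0, -0.2, 0.1]
gripper_width: 0.504
```

send_rows --pt "0 0 0.002 0 0 0" --pt "0 0 0.001 0 0 0"

```text
time: 5.78
tool_pos: [0.461, 0.0323, 0.0356]
tool_rot: [-0.0, 0.996, -0.089, -0.0]
contact_force: [0.1, 0.7, -0.2]
gripper_width: 0.502
```

```bash
python3 - <<'E'
from h import *
np.set_printoptions(precision=4,suppress=True)
w=manip.get_calibration("wrist")
f=manip.grab_frame("wrist");g=manip.grab_frame("side")
s=manip.state();print(s["tool_pos"],s["contact_force"],s["gripper_width"])
T=np.load("T.npz")
a=cv2.resize(g[130:230,205:305],(600,600),interpolation=cv2.INTER_CUBIC)
cv2.imwrite("pics/k_side.png",a);cv2.imwrite("pics/k_wrist.png",cv2.resize(f[150:300,150:350],None,fx=4,fy=4))
E
```

```text
[0.461  0.0323 0.0357] [-0.7014 -0.8366 -0.1383] 0.506166521801623
```

View pics/k_side.png

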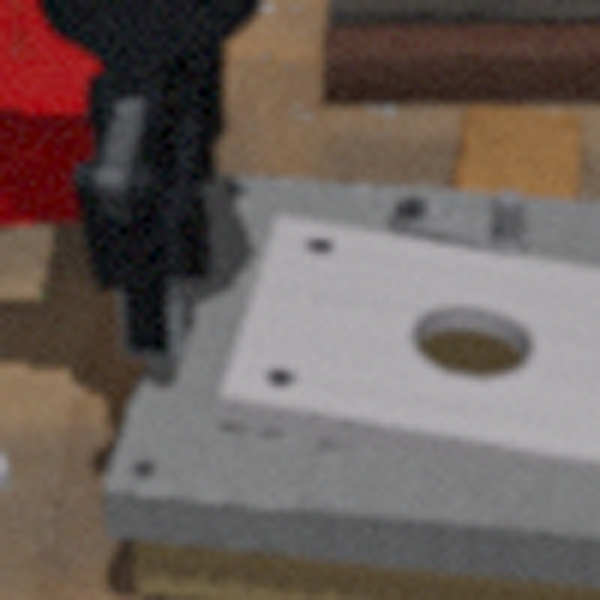

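View pics/k_wrist.png

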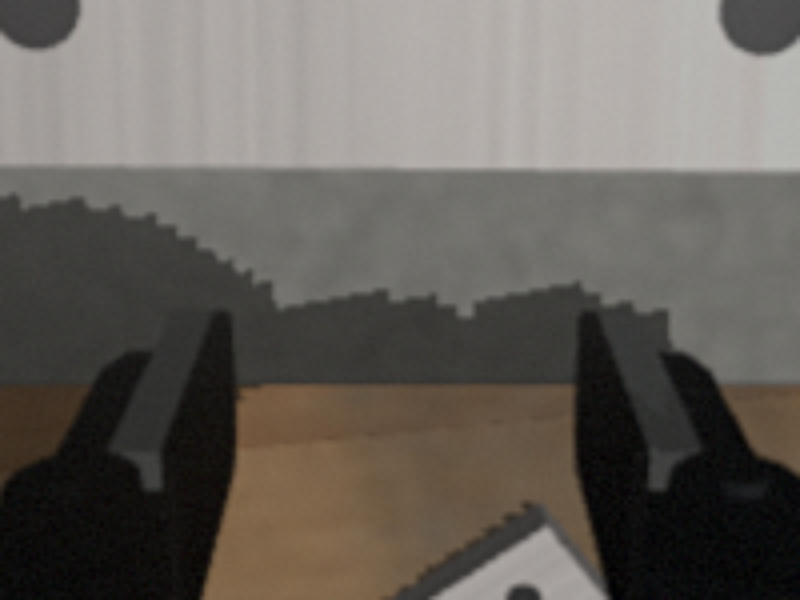

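send_rows --pt "0.008 0 0.001 0 0 0" --pt "0.006 0 0 0 0 0" --pt "0.006 0 0 0 0 0" --pt "0.006 0 0 0 0 0" --pt "0.006 0 0 0 0 0" --pt "0.006 0 0 0 0 0" --pt "0.004 0 0 0 0 0"

```text
time: 6.75
tool_pos: [0.5027, 0.0248, 0.0347]
tool_rot: [-0.0, 0.996, -0.089, -0.0]
contact_force: [-1.8, 1.3, -1.3]
gripper_width: 0.499
```

```bash
cat > look.py <<'E'
from h import *
import sys
np.set_printoptions(precision=4,suppress=True)
n=sys.argv[1]
s=manip.state();T=np.load("T.npz");print((s["tool_pos"][:2]-T['t'])@T['R'],s["tool_pos"],s["contact_force"],s["gripper_width"],s["time"])
f=manip.grab_frame("wrist");g=manip.grab_frame("side")
cv2.imwrite(f"pics/{n}_side.png",cv2.resize(g[140:245,220:360],None,fx=5.5,fy=5.5,interpolation=cv2.INTER_CUBIC));cv2.imwrite(f"pics/{n}_wrist.png",cv2.resize(f,(800,600)))
E
python3 look.py l
```

```text
[-0.1018  0.0005] [0.5027 0.0248 0.0347] [-1.8275  1.2829 -1.2804] 0.4986815351106368 6.75
```

View pics/l_side.png

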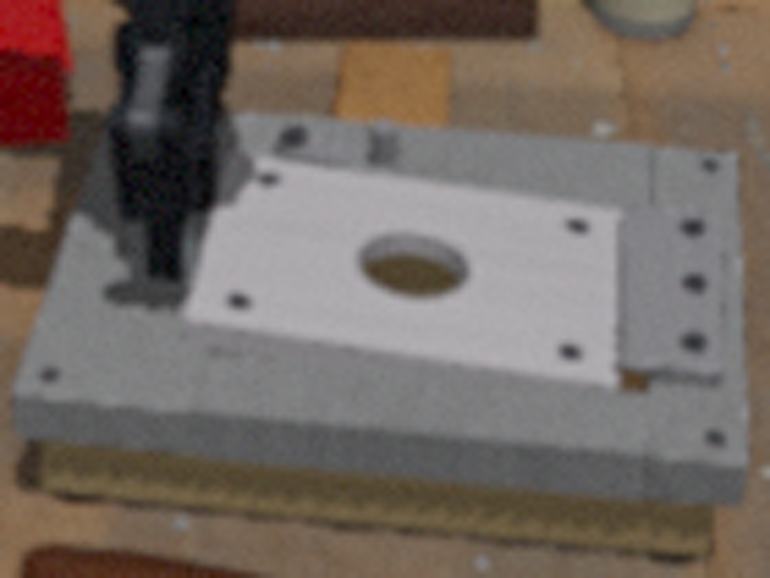

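View pics/l_wrist.png

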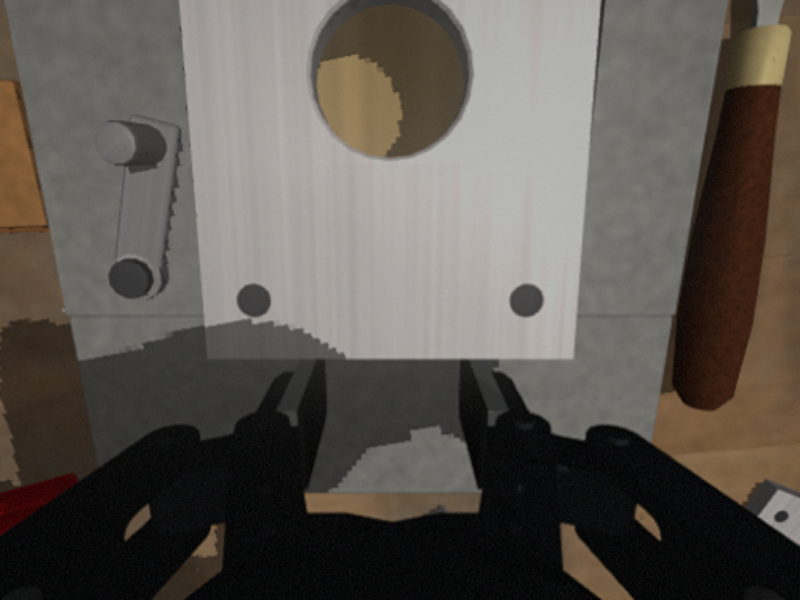

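send_rows --pt "0.004 0 0.0 0 0 0" --pt "0.003 0 0.001 0 0 0" --pt "0.002 0 0 0 0 0"

```text
time: 7.22
tool_pos: [0.5114, 0.0233, 0.0341]
tool_rot: [-0.0, 0.996, -0.089, -0.0]
contact_force: [-3.8, 1.3, 2.2]
gripper_width: 0.497
```

send_rows --pt "0.0015 0 0 0 0 0" --pt "0.001 0 0 0 0 0"

```text
time: 7.48
tool_pos: [0.5139, 0.0228, 0.0337]
tool_rot: [-0.0, 0.996, -0.089, 0.0]
contact_force: [-3.6, 0.8, 1.8]
gripper_width: 0.501
```

```bash
python3 look.py m
```

```text
[-0.0905  0.0005] [0.5139 0.0228 0.0337] [-3.5903  0.8249  1.7992] 0.5009174771774686 7.475
```

View pics/m_side.png

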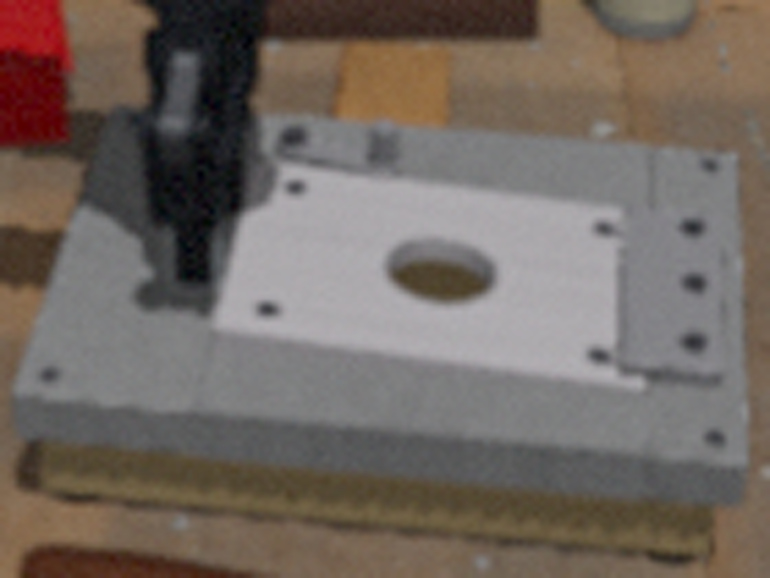

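View pics/m_wrist.png

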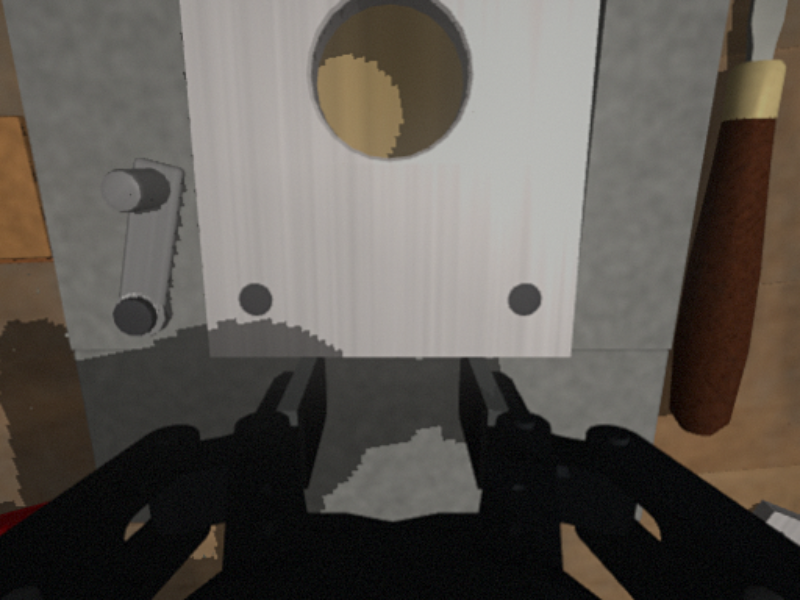

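send_rows --pt "0.001 0 0.0 0 0 0" --pt "0.001 0 0 0 0 0"

```text
time: 7.82
tool_pos: [0.5148, 0.0226, 0.0336]
tool_rot: [-0.0, 0.996, -0.089, -0.001]
contact_force: [-7.1, 1.0, 3.3]
gripper_width: 0.503
```

send_rows --pt "0.001 0 0.0 0 0 0" --pt "0.001 0 0 0 0 0"

```text
time: 8.07
tool_pos: [0.5148, 0.0226, 0.0327]
tool_rot: [-0.0, 0.996, -0.089, -0.004]
contact_force: [-11.0, 1.7, 3.3]
gripper_width: 0.5
```

```bash
python3 look.py n; python3 - <<'E'
import cv2
a=cv2.imread("pics/n_side.png");b=a[120:420,550:770];cv2.imwrite("pics/n2.png",cv2.resize(b,None,fx=2,fy=2))
E
```

```text
[-0.0896  0.0005] [0.5148 0.0226 0.0327] [-11.0119   1.7062   3.3225] 0.5004084945769747 8.075
```

View pics/n_side.png

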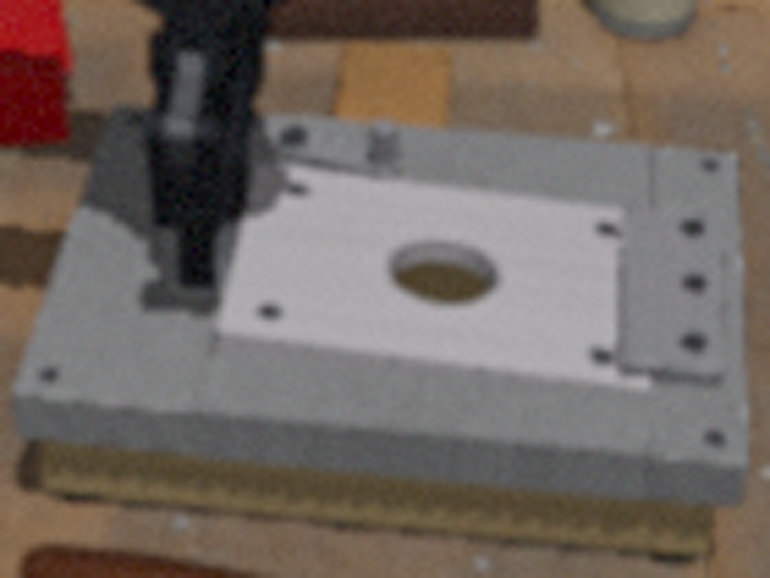

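View pics/n_wrist.png

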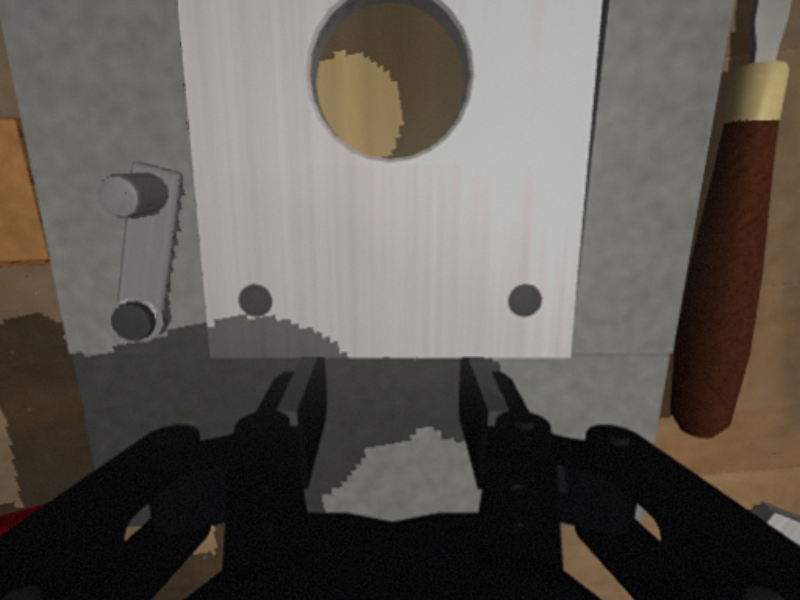

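send_rows --pt "-0.01 0 0.0 0 0 0" --pt "0 0 -0.015 0 0 0" --pt "0 0 -0.015 0 0 0" --pt "0.014 0 0 0 0 0" --pt "0.0145 0 0 0 0 0" --pt "0 0 0.01 0 0 0" --pt "0 0 0.008 0 0 0" --pt "0 0 0 0 0 0"

```text
time: 9.18
tool_pos: [0.5342, 0.019, 0.0437]
tool_rot: [-0.0, 0.996, -0.089, -0.002]
contact_force: [0.3, -0.0, -0.1]
gripper_width: 0.5
```

```bash
python3 look.py o
```

```text
[-0.0699  0.0004] [0.5342 0.019  0.0437] [ 0.2938 -0.0388 -0.1059] 0.49979406634456985 9.175
```

View pics/o_side.png

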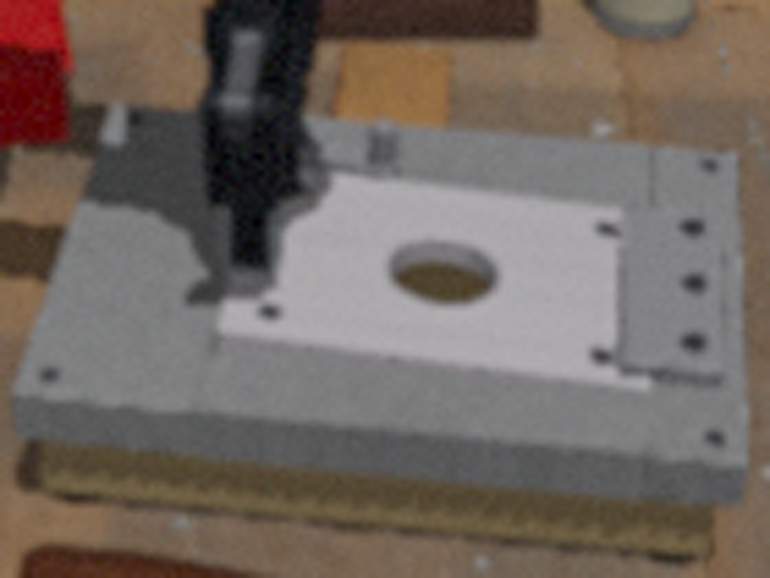

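View pics/o_wrist.png

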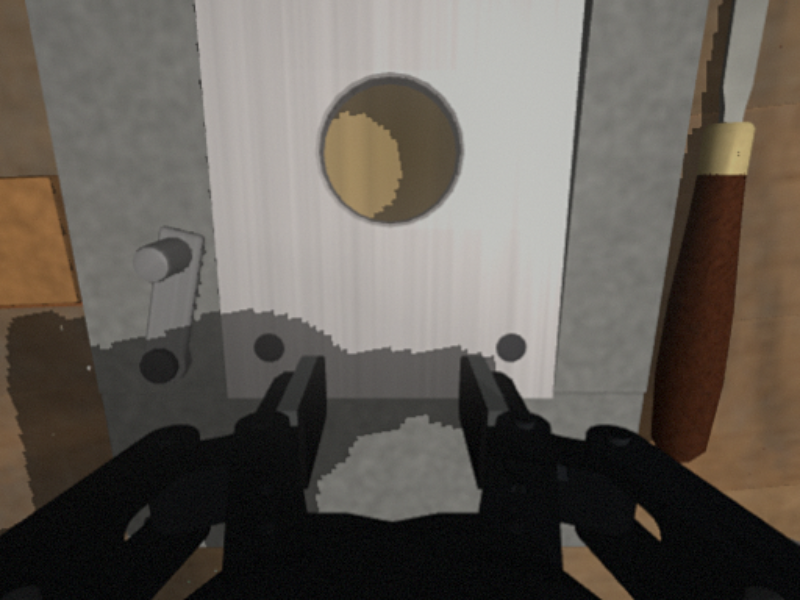

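send_rows --pt "0.003 0 0.002 0 0 0" --pt "0 0 0.002 0 0 0" --pt "0 0 0.002 0 0 0"

```text
time: 9.65
tool_pos: [0.5389, 0.0183, 0.0398]
tool_rot: [0.0, 0.996, -0.089, 0.0]
contact_force: [0.3, 0.2, -1.5]
gripper_width: 0.499
```

send_rows --pt "0 0 0.002 0 0 0" --pt "0 0 0.002 0 0 0"

```text
time: 9.9
tool_pos: [0.5388, 0.0183, 0.036]
tool_rot: [-0.0, 0.996, -0.089, -0.0]
contact_force: [-1.9, -0.1, 4.1]
gripper_width: 0.497
```

Contact begins (4 N up). Keep pressing in small steps.

send_rows --pt "0 0 0.002 0 0 0" --pt "0 0 0.0015 0 0 0"

```text
time: 10.15
tool_pos: [0.5385, 0.0183, 0.0324]
tool_rot: [-0.0, 0.996, -0.089, -0.0]
contact_force: [-3.5, 1.3, 3.9]
gripper_width: 0.499
```

send_rows --pt "0 0 0.0015 0 0 0" --pt "0 0 0.0015 0 0 0"

```text
time: 10.4
tool_pos: [0.5386, 0.0183, 0.0292]
tool_rot: [-0.0, 0.996, -0.089, -0.0]
contact_force: [-3.2, 0.8, 3.9]
gripper_width: 0.501
```

send_rows --pt "0 0 0.0015 0 0 0" --pt "0 0 0.001 0 0 0"

```text
time: 10.65
tool_pos: [0.5387, 0.0183, 0.0286]
tool_rot: [0.0, 0.996, -0.089, -0.001]
contact_force: [-11.5, 1.4, 19.2]
gripper_width: 0.501
```

send_rows --pt "0 0 0.001 0 0 0" --pt "0 0 0 0 0 0"

```text
time: 10.9
tool_pos: [0.5387, 0.0183, 0.0286]
tool_rot: [0.0, 0.996, -0.089, -0.001]
contact_force: [-13.8, 1.0, 20.9]
gripper_width: 0.502
```

```bash
python3 look.py p
```

```text
[-0.0653  0.0005] [0.5387 0.0183 0.0286] [-13.8193   0.9733  20.8885] 0.5024388152342079 10.9
```

View pics/p_side.png

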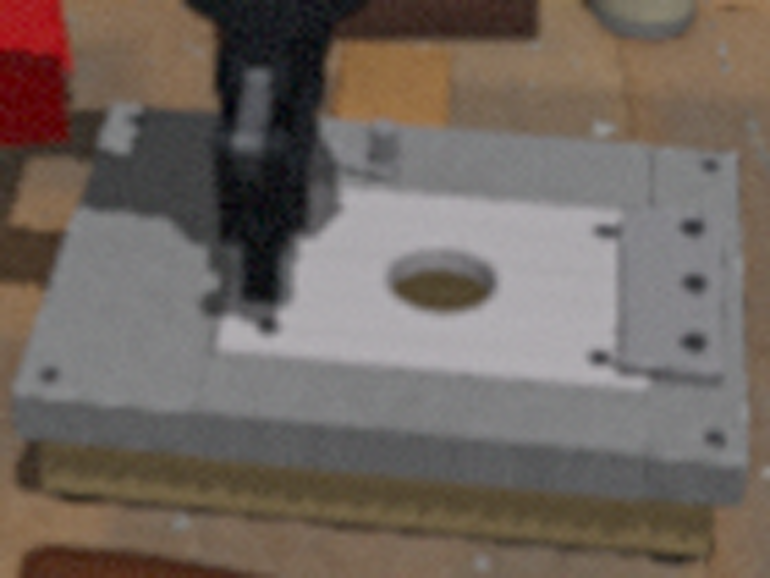

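View pics/p_wrist.png

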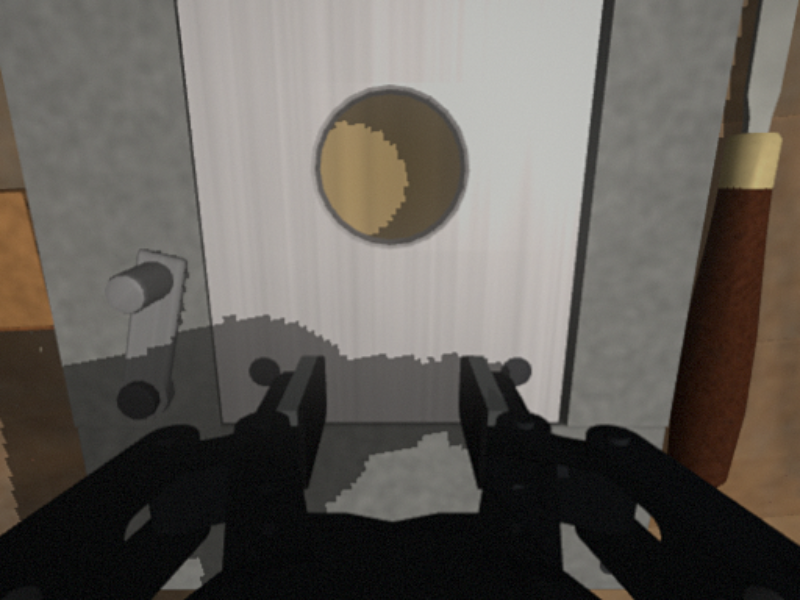

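send_rows --pt "0 0 -0.01 0 0 0" --pt "0 0 -0.025 0 0 0" --pt "0 0 -0.025 0 0 0" --pt "0.01 -0.03 0 0 0 0" --pt "0.01 -0.03 0 0 0 0" --pt "0.009 -0.033 0 0 0 0" --pt "0 0 0 0 0 0" --grip 0

```text
time: 11.88
tool_pos: [0.5847, 0.1061, 0.0855]
tool_rot: [-0.0, 0.996, -0.088, 0.001]
contact_force: [-0.8, -0.3, -0.3]
gripper_width: -0.001
```

```bash
python3 look.py q
```

```text
[-0.0354  0.095 ] [0.5847 0.1061 0.0855] [-0.8343 -0.3007 -0.2907] -0.0012738103660324283 11.875
```

View pics/q_side.png

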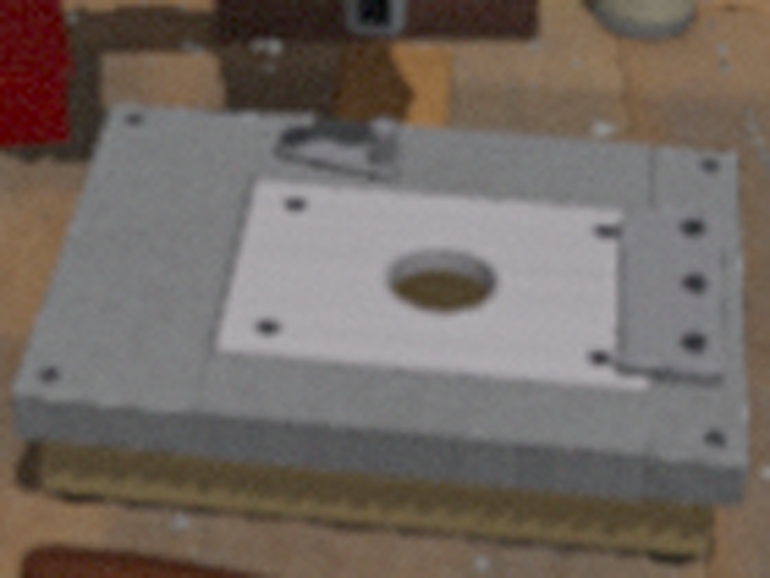

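View pics/q_wrist.png

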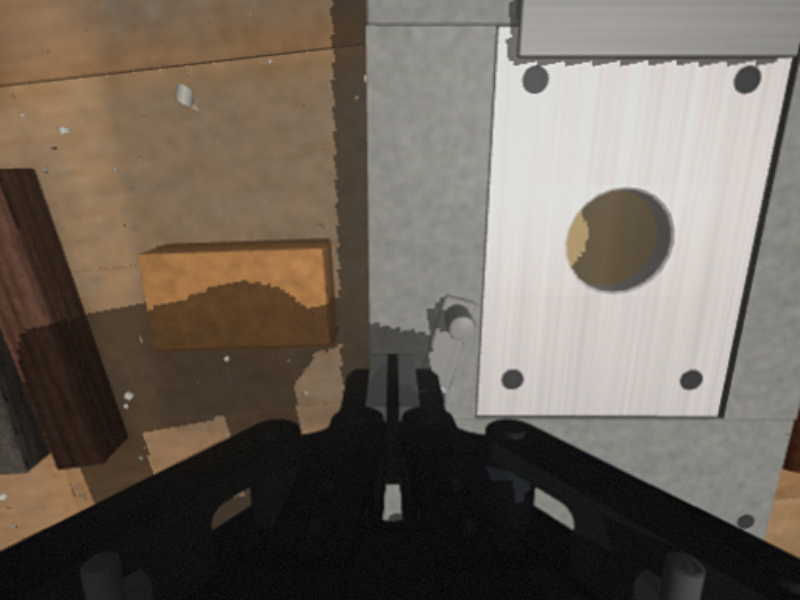

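```bash
python3 - <<'E'
from h import *
np.set_printoptions(precision=4,suppress=True)
T=np.load("T.npz");w=manip.get_calibration("wrist")
D=lambda l:(np.array(l,float)+.5)*.64-.5
tf=lambda X:(X[:,:2]-T['t'])@T['R']
print("tab",tf(plane(w,D([(461,328)]),.084)))
print("fing",tf(plane(w,D([(366,355),(418,355),(392,355)]),.107)))
print("plate holes",tf(plane(w,D([(536,79),(748,78),(691,380),(512,379)]),.06)),"edge",tf(plane(w,D([(477,415),(719,415)]),.06)))
print("seam",tf(plane(w,D([(370,24),(440,415),(760,419)]),.06)))
side=manip.get_calibration("side")
S=lambda l:(np.array(l)+.5)/5.5-.5+[220,140]
h=tri(w,D([(748,78),(691,380),(512,379)]),side,S([(599,358),(267,327),(294,204)]));print(h,tf(h))
E
```

```text
tab [[-0.0295  0.0676]]
fing [[-0.0308  0.1027]
 [-0.0309  0.0852]
 [-0.0309  0.0939]]
plate holes [[ 0.0615  0.0395]
 [ 0.0616 -0.0402]
 [-0.0628 -0.0398]
 [-0.0623  0.0402]] edge [[-0.0803  0.0551]
 [-0.0803 -0.0554]]
seam [[ 0.0802  0.1019]
 [-0.0803  0.072 ]
 [-0.0823 -0.0744]]
[[ 0.6569 -0.0444  0.0595  0.0008]
 [ 0.5349 -0.022   0.0598  0.0017]
 [ 0.549   0.0567  0.0595  0.0012]] [[ 0.0621 -0.0406]
 [-0.062  -0.0399]
 [-0.0619  0.0401]]
```

send_rows --pt "0 0 0.015 0 0 0" --pt "0 0 0.013 0 0 0" --pt "0 0 0.01 0 0 0" --pt "0 0 0 0 0 0" --pt "0 0.006 0 0 0 0" --pt "0 0.005 0 0 0 0" --pt "0 0.005 0 0 0 0"

```text
time: 12.85
tool_pos: [0.5812, 0.0888, 0.0484]
tool_rot: [-0.0, 0.996, -0.089, 0.0]
contact_force: [-1.1, 1.1, 0.6]
gripper_width: 0.003
```

```bash
python3 look.py r
```

```text
[-0.0358  0.0774] [0.5812 0.0888 0.0484] [-1.0795  1.1203  0.5718] 0.003393589878563361 12.85
```

View pics/r_side.png

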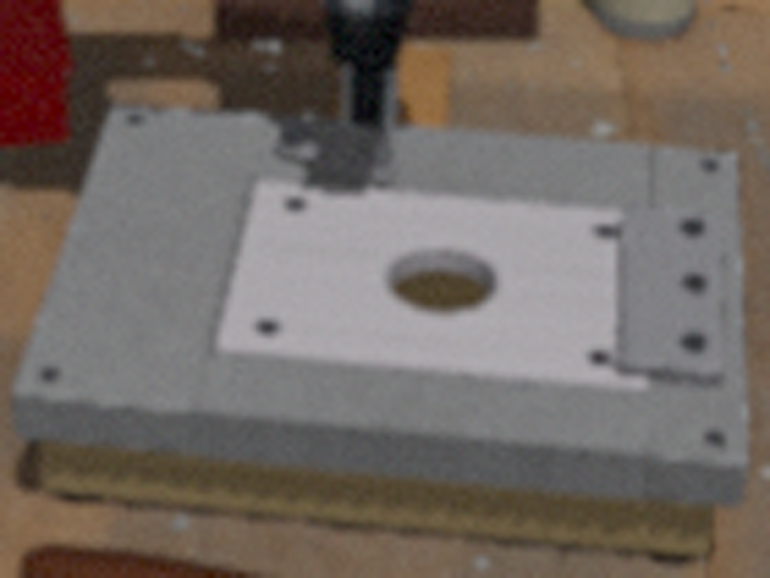

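View pics/r_wrist.png

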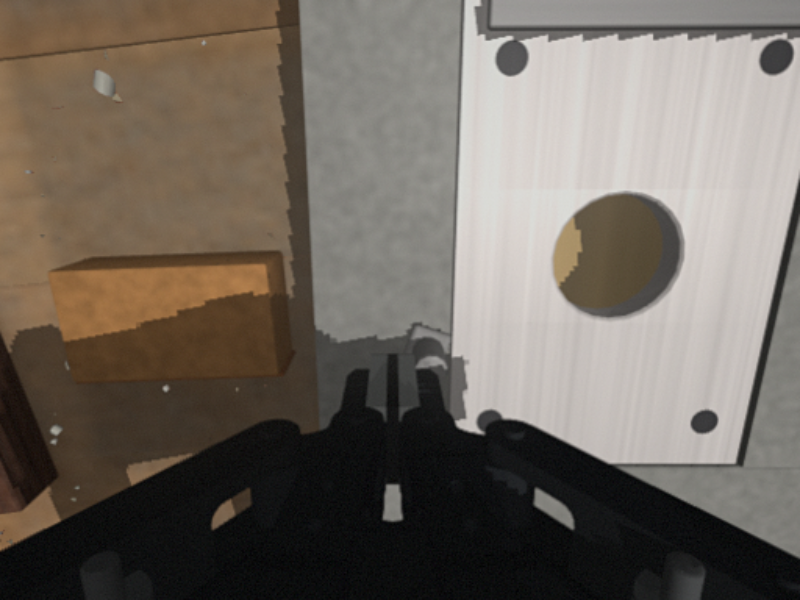

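send_rows --pt "0.004 -0.002 0 0 0 0" --pt "0 0.005 0 0 0 0" --pt "0 0.005 0 0 0 0" --pt "-0.002 0.005 0 0 0 0" --pt "-0.002 0.004 0 0 0 0"

```text
time: 13.58
tool_pos: [0.5768, 0.0737, 0.0478]
tool_rot: [-0.002, 0.996, -0.089, -0.002]
contact_force: [-5.2, 9.1, 4.3]
gripper_width: 0.001
```

```bash
python3 look.py s
```

```text
[-0.0375  0.0617] [0.5768 0.0737 0.0478] [-5.1547  9.1258  4.3165] 0.0005385141094689789 13.575
```

View pics/s_side.png

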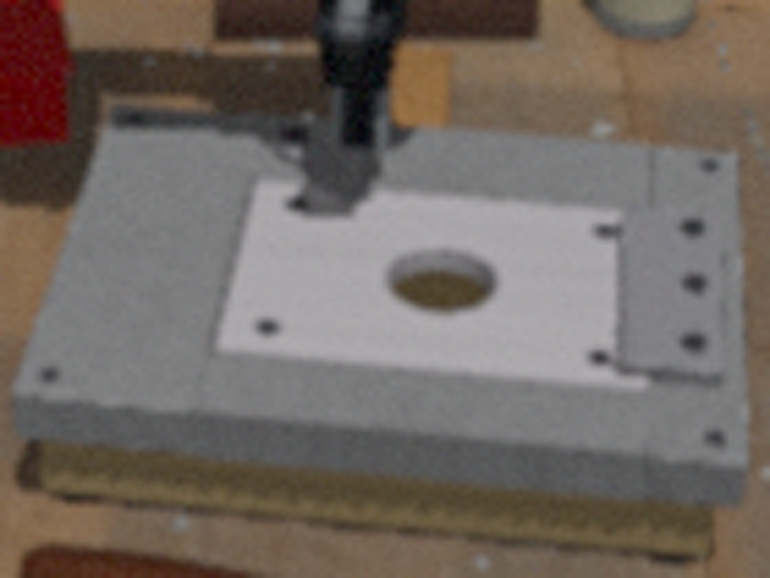

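View pics/s_wrist.png

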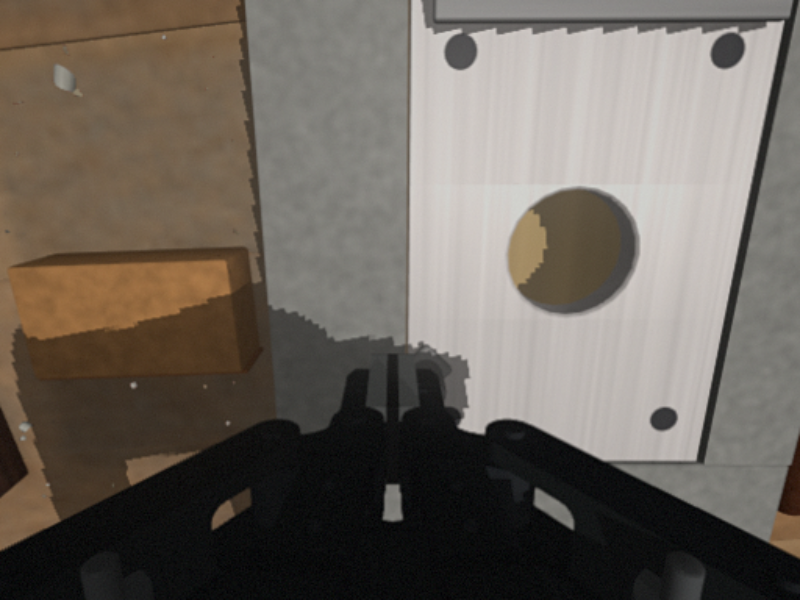

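```bash
python3 - <<'E'
import cv2
a=cv2.imread("pics/s_wrist.png")[310:450,330:520];a=cv2.convertScaleAbs(a,alpha=2.0)
cv2.imwrite("pics/s2.png",cv2.resize(a,None,fx=4,fy=4,interpolation=cv2.INTER_CUBIC))
from plant import manip
f=manip.grab_frame("scene")[160:250,160:310]
cv2.imwrite("pics/s3.png",cv2.resize(f,None,fx=5,fy=5,interpolation=cv2.INTER_CUBIC))
E
```

```text
(no output)
```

View pics/s2.png

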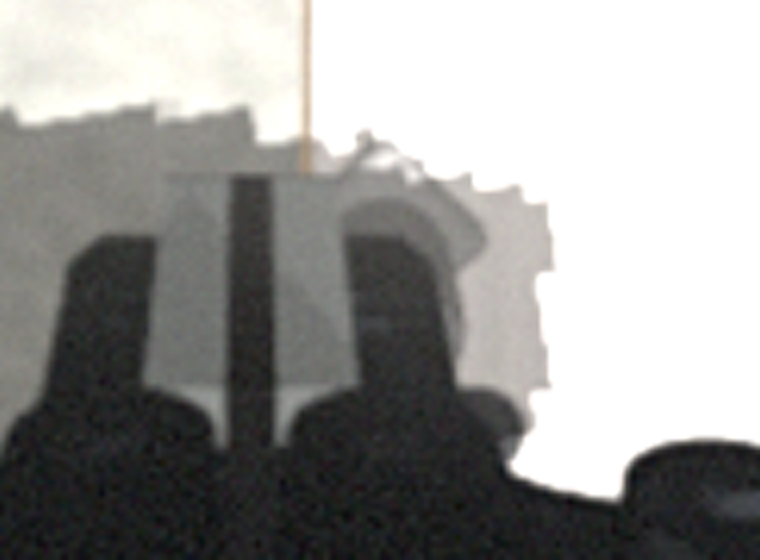

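View pics/s3.png

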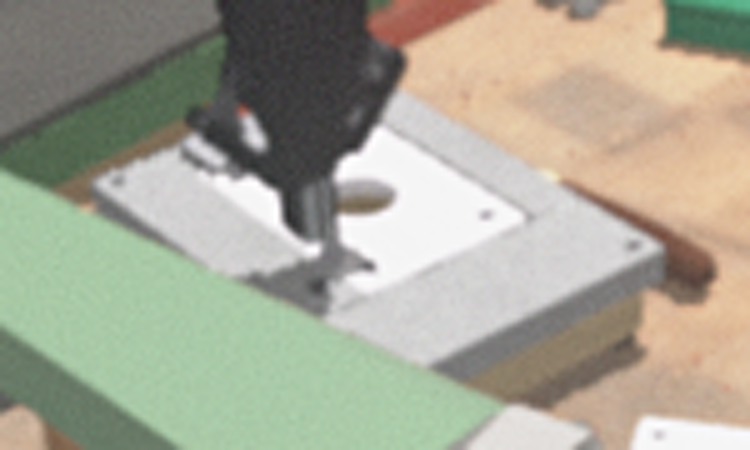

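send_rows --pt "0 -0.006 0 0 0 0" --pt "0.014 0 0 0 0 0" --pt "0.014 0 0 0 0 0" --pt "0 0.011 0 0 0 0" --pt "0 0.011 0 0 0 0" --pt "0 0 0 0 0 0"

```text
time: 14.48
tool_pos: [0.6022, 0.0504, 0.0475]
tool_rot: [0.0, 0.996, -0.09, -0.0]
contact_force: [-0.2, -0.6, 0.7]
gripper_width: 0.003
```

```bash
python3 look.py t; python3 - <<'E'
import cv2
from plant import manip
f=manip.grab_frame("scene")[160:250,160:310]
cv2.imwrite("pics/t3.png",cv2.resize(f,None,fx=5,fy=5,interpolation=cv2.INTER_CUBIC))
E
```

```text
[-0.0084  0.0432] [0.6022 0.0504 0.0475] [-0.1512 -0.6413  0.6517] 0.002928859603173554 14.475
```

View pics/t_side.png

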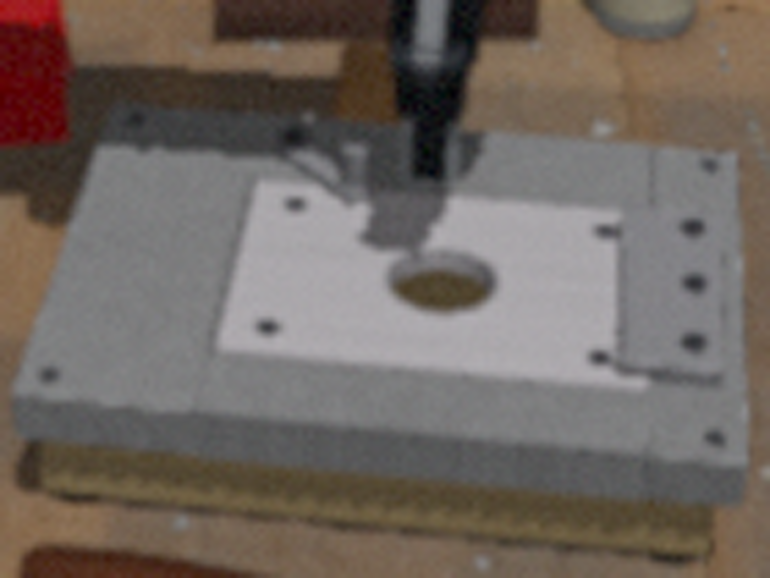

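View pics/t3.png

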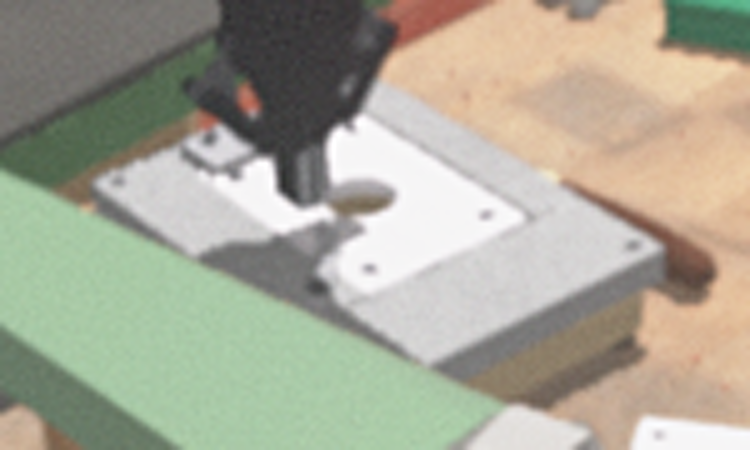

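```bash
python3 - <<'E'
from h import *
np.set_printoptions(precision=4,suppress=True)
T=np.load("T.npz");side=manip.get_calibration("side")
S=lambda l:(np.array(l)+.5)/5.5-.5+[220,140]
print((plane(side,S([(355,147)]),.084)[:,:2]-T['t'])@T['R'],(plane(side,S([(350,203)]),.064)[:,:2]-T['t'])@T['R'])
E
```

```text
[[-0.0382  0.0478]] [[-0.0385  0.0374]]
```

send_rows --pt "0 -0.009 0 0 0 0" --pt "-0.008 0 0 0 0 0"

```text
time: 14.88
tool_pos: [0.5966, 0.0627, 0.048]
tool_rot: [-0.0, 0.996, -0.088, 0.0]
contact_force: [-0.3, 0.0, -0.2]
gripper_width: -0.0
```

send_rows --pt "0 0.008 0 0 0 0" --pt "-0.007 0 0 0 0 0" --pt "-0.007 0 0 0 0 0" --pt "-0.006 0 0 0 0 0" --pt "-0.005 0 0 0 0 0" --pt "-0.004 0 0 0 0 0"

```text
time: 15.62
tool_pos: [0.567, 0.0583, 0.0486]
tool_rot: [0.0, 0.996, -0.089, 0.001]
contact_force: [2.3, -1.7, 1.1]
gripper_width: 0.002
```

```bash
python3 look.py u
```

```text
[-0.0444  0.0448] [0.567  0.0583 0.0486] [ 2.2589 -1.6505  1.0933] 0.002091999033083865 15.625
```

View pics/u_side.png

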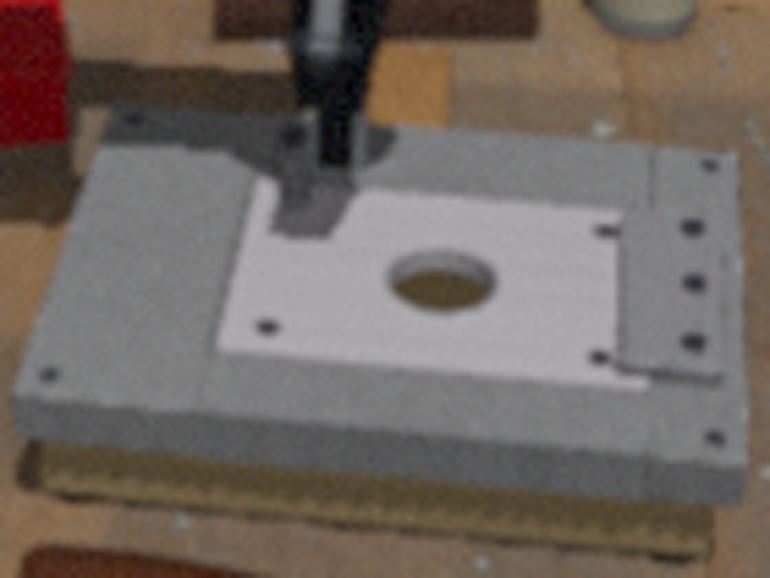

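View pics/u_wrist.png

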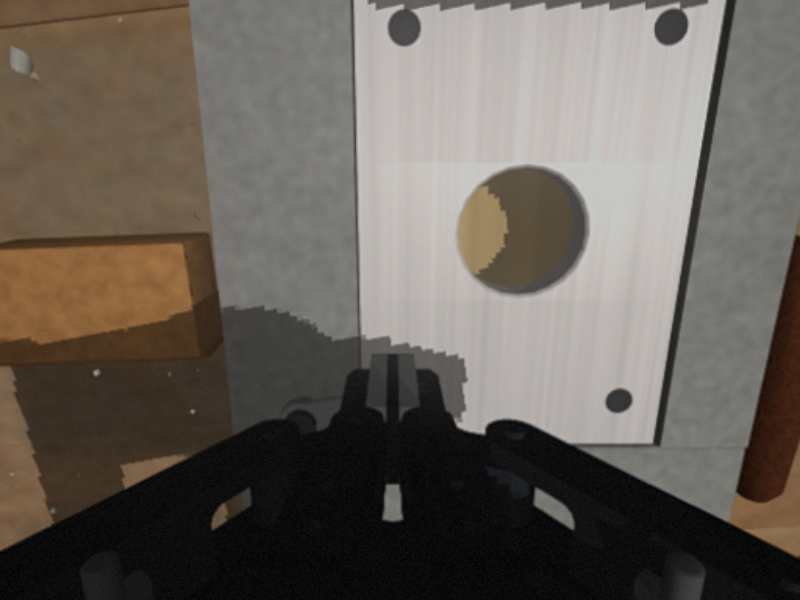

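Turning smoothly (2 N). Push on to the stop.

send_rows --pt "-0.003 0.002 0 0 0 0" --pt "-0.003 0.002 0 0 0 0" --pt "-0.002 0 0 0 0 0"

```text
time: 16.1
tool_pos: [0.5599, 0.0569, 0.0481]
tool_rot: [-0.001, 0.996, -0.089, 0.003]
contact_force: [10.5, 1.0, -5.8]
gripper_width: -0.001
```

send_rows --pt "-0.001 0 0 0 0 0" --pt "-0.001 0 0 0 0 0"

```text
time: 16.35
tool_pos: [0.5597, 0.057, 0.0484]
tool_rot: [-0.001, 0.996, -0.089, 0.005]
contact_force: [14.4, -0.3, -9.4]
gripper_width: -0.002
```

send_rows --pt "-0.001 0 0 0 0 0" --pt "-0.001 0 0 0 0 0"

```text
time: 16.6
tool_pos: [0.5594, 0.057, 0.0486]
tool_rot: [-0.001, 0.996, -0.089, 0.007]
contact_force: [20.6, 1.3, -12.0]
gripper_width: 0.002
```

send_rows --pt "0.01 0 0 0 0 0" --pt "0.015 0 0 0 0 0" --pt "0.01 0 -0.02 0 0 0" --pt "0 0 -0.04 0 0 0" --pt "-0.03 0.02 -0.05 0 0 0" --pt "-0.03 0.02 -0.05 0 0 0" --pt "-0.02 0 0 0 0 0" --pt "0 0 0 0 0 0"

```text
time: 17.6
tool_pos: [0.5028, 0.0257, 0.2101]
tool_rot: [0.0, 0.996, -0.089, 0.002]
contact_force: [-0.1, -0.1, 0.4]
gripper_width: -0.002
```

```bash
python3 look.py v
```

```text
[-0.102   0.0015] [0.5028 0.0257 0.2101] [-0.093  -0.1204  0.3598] -0.0015905219932414256 17.6
```

View pics/v_side.png

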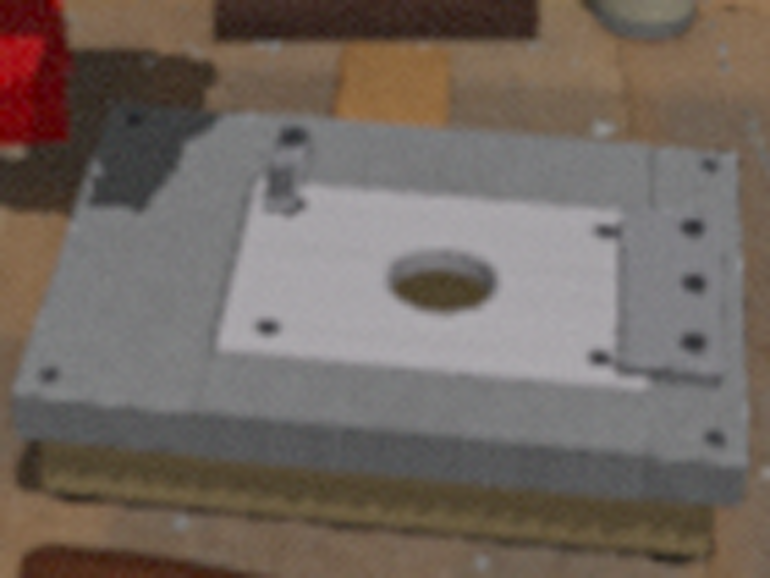

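View pics/v_wrist.png

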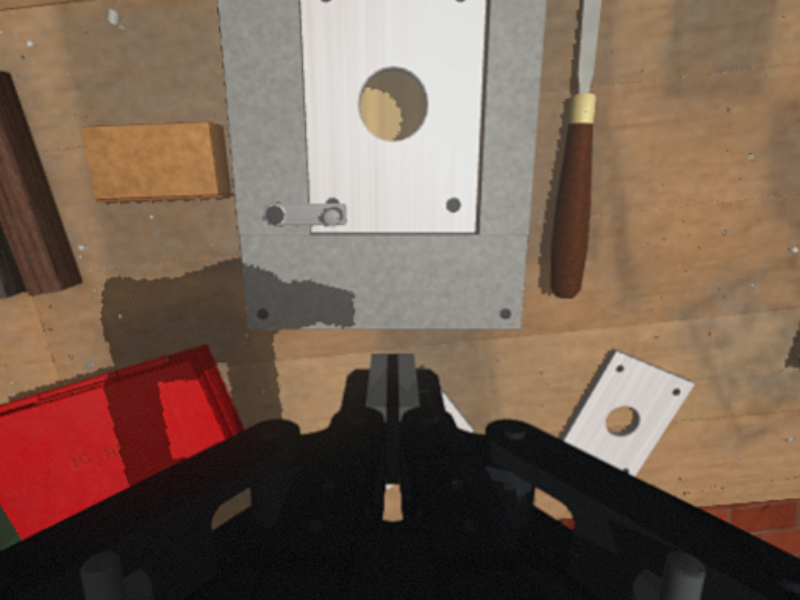

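```bash
python3 - <<'E'
from h import *
np.set_printoptions(precision=4,suppress=True)
T=np.load("T.npz");w=manip.get_calibration("wrist");side=manip.get_calibration("side")
f=manip.grab_frame("wrist")
D=lambda l:(np.array(l,float)+.5)*.64-.5
S=lambda l:(np.array(l)+.5)/5.5-.5+[220,140]
tf=lambda X:(X[:,:2]-T['t'])@T['R']
p=tf(plane(w,D([(275,215)]),.066));t=tf(plane(w,D([(331,215)]),.084));print("pivot,tab",p,t,np.degrees(np.arctan2(-(t-p)[0,1],(t-p)[0,0])))
b=tf(plane(w,D([(285,204),(345,204),(345,226),(285,226)]),.065));print(b)
print("edge",tf(plane(w,D([(311,233),(477,233)]),.06)),"hole",tf(plane(w,D([(453,205)]),.06)))
h=tri(w,D([(453,205),(393,103)]),side,S([(267,327),(442,278)]));print(h,tf(h))
a=f[90:160,140:330];cv2.imwrite("pics/w.png",cv2.resize(a,None,fx=4.2,fy=4.2,interpolation=cv2.INTER_CUBIC))
E
```

```text
pivot,tab [[-0.0678  0.0781]] [[-0.0658  0.0396]] 87.1460923293552
[[-0.0608  0.0714]
 [-0.0609  0.0327]
 [-0.0751  0.0331]
 [-0.075   0.0723]]
edge [[-0.0804  0.0564]
 [-0.0805 -0.0544]] hole [[-0.0621 -0.0378]]
[[ 0.5353 -0.0202  0.0579  0.0008]
 [ 0.6041  0.0078  0.0578  0.0005]] [[-0.0618 -0.038 ]
 [ 0.001   0.0016]]
```

View pics/w.png

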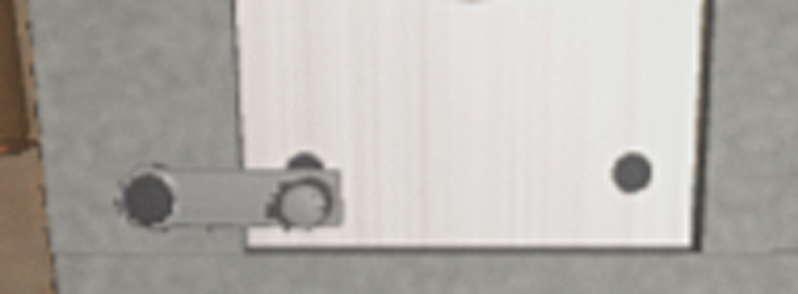

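```bash
python3 -c "
from plant import manip
print(manip.job_done())"
```

```text
the job is handed in; nothing more can be done
None
```

The plate is seated under the lip, flush with the table top, and locked by the turn-button. The job was handed in at about 17.7 s.

- **Slide:** I pushed the plate's near edge with half-open fingers until it stopped against the far end, at about 11 N.
- **Press:** I pressed the near edge down over the lift bar until it bottomed at about 21 N.
- **Lock:** I turned the button by its tab in two pushes until it hit the stop, at about 21 N sideways.

**Last checks (two views):**
- **Plate position:** the hole pattern put the plate centre within about 1 mm in x and 2 mm in y of its seated place. The near edge measured x -80.4 mm.
- **Plate height:** the plate top measured about 58 to 60 mm against 60, so flush within calibration error.
- **Button:** its edges lie across the table at about 90°. The pivot-to-tab line gave 87°, a 2 mm difference I put down to measurement.
- **Bystanders:** I never moved near the chisel or the sanding block, and both looked undisturbed in the last wrist picture. I did not measure them against the start.

**Disagreement:** the fingertips measured 23 to 30 mm behind the reported TCP, depending on how far the fingers were open. The text says 0 to 13 mm, so I set heights by pictures and contact force.

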